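Stack two mending kits on their trays

TASK

Make up the two mending kits from the things in the row along the front of the desk, each stacked upright and well centred on its round tray. On the blue tray goes the button tin, on the tin the rolled yellow tape measure, and on the tape measure the blue thread spool; on the green tray goes the red-lidded pin box with the green thread spool standing on it. Leave the chalk, the eraser and the stapler where they are.

Things in the scene. Friction and masses are not known exactly. Their poses are not given: they have to be found in the camera images.
- button_tin: in the front row: round closed tin with a teal lid and a white lower part, 64 mm diameter across the lid (upper 14 mm), 61 mm below it, 32 mm high, flat top; loose, about 0.1 kg. (A like tin at the far back of the desk is no part of the job.) Origin: centre of its underside, z up.
- measure: in the front row: flat coil of yellow rolled tape measure, rigid, lying flat, 52 mm diameter, 16 mm high; loose, light. (A like coil at the far back of the desk is no part of the job.) Origin: its underside, within 1.5 mm of the centre, z up.
- blue_spool: standing wooden thread spool with blue thread and a round blue label on its top end, 32 mm diameter (grasp it as a 32 mm cylinder), 40 mm high; loose, light. Origin: centre of its underside, z up.
- green_spool: standing wooden thread spool with light green thread and a round light green label on its top end, 32 mm diameter (grasp it as a 32 mm cylinder), 44 mm high; loose, light. Origin: centre of its underside, z up.
- pin_box: round closed pin box, white below with a red lid, 58 mm diameter across the lid (upper 10 mm), 55 mm below it, 24 mm high, flat top; loose, light. Origin: centre of its underside, z up.
- blue_tray: shallow round blue tray, fixed to the desk, 100 mm outer diameter, inside diameter 94 mm, floor 4 mm above the desk, rim 8 mm above the desk. Origin: centre of its underside, z up.
- green_tray: shallow round green tray, fixed to the desk, the same size as the blue one. Origin: centre of its underside, z up.
- chalk: white flat tailor's chalk, 26 x 43 x 8 mm, lying between the trays; loose bystander, leave it. Origin: centre of its underside; long side along its y.
- eraser: blue and white eraser, 19 x 45 x 13 mm, near the left edge of the desk; loose bystander, leave it. Origin: centre of its underside; long side along its y.
- stapler: red and black stapler, 36 x 146 x 54 mm, to the right of the trays; loose bystander, leave it. Origin: centre of its underside; long side along its y.

How it is judged:
At the end, for the whole second after the job is handed in: Upright, at rest, touching in this order: tin within 15 mm of the blue tray's centre, tape measure within 12 mm of the tin's, blue spool within 12 mm of the measure's; pin box within 15 mm of the green tray's centre, green spool within 12 mm of the box's. Heights within 5 mm, tilt under 0.1 rad (horizontal distance between button_tin and blue_tray below 0.015 m and height (world z) of button_tin between -0.001 and 0.009 m and angle between each of button_tin, measure, blue_spool, pin_box, green_spool's own z axis and vertical below 0.1 rad and linear speed of each of button_tin, measure, blue_spool, pin_box, green_spool below 0.02 m/s and angular speed of each of button_tin, measure, blue_spool, pin_box, green_spool below 0.2 rad/s and horizontal distance between measure and button_tin below 0.012 m and height (world z) of measure between 0.031 and 0.041 m and horizontal distance between blue_spool and measure below 0.012 m and height (world z) of blue_spool between 0.047 and 0.057 m and horizontal distance between pin_box and green_tray below 0.015 m and height (world z) of pin_box between -0.001 and 0.009 m and horizontal distance between green_spool and pin_box below 0.012 m and height (world z) of green_spool between 0.023 and 0.033 m).
It fails at once if the chalk is moved more than 20 mm (distance of chalk from where it was at the start of the episode above 0.02 m).
It fails at once if the eraser is moved more than 20 mm (distance of eraser from where it was at the start of the episode above 0.02 m).
It fails at once if the stapler is moved more than 20 mm (distance of stapler from where it was at the start of the episode above 0.02 m).
It also fails if it takes over 128 s, if anything falls off the work surface, if the arm or the gripper's body presses on something with over 40 N, if the wrist force passes 120 N, or if a joint passes its speed limit or range.

ROBOT

A 6-joint arm with a two-finger parallel gripper is mounted at the origin on a cart in front of the work surface, level with it; the furniture and walls round the work are solid. World frame = base frame: x ahead of the robot, y to its left, z up, the work surface at z = 0. Lengths are in m, angles in rad, forces in N, time in s.
With the tool pointing down it reaches from about 0.35 to 0.975 m from the base axis. Payload 4.9 kg.
Tool frame: the origin (TCP) lies at the very end of the fingers, on their centre line; the grasp point (between the pads) lies 19 mm behind it; z points along the fingers, y is the line along which they close (so a half turn about z gives the same grasp; the last joint's range is limited). The gripper opens to 85 mm and grips with 20 to 120 N. Pads are 22 mm wide; open, the fingers measure 114 mm over their backs; the gripper's body (76 mm by 85 mm) begins 54 mm behind the grasp point. The pads swing forward as they close: fully open they stand 13 mm farther back than shut.
Start: joints at [-1.4, 0.053, 1.613, -0, 1.476, -0.119], TCP at [0.179, -0.599, 0.205] pointing down, gripper open.
Joint ranges: [-3.01, 3.01], [-1.01, 2.22], [0.06, 2.58], [-1.02, 4.17], [0.09, 2.62], [-3.14, 3.14]. Speed limits (rad/s): [2.57, 2.57, 3.14, 3.14, 3.14, 3.14].

INTERFACE

Orientations are given as a rotation vector (axis times angle).
In Python, from station import ctrl, imaging gives the robot as it stands.
- The arm moves only by the tool play_rows, never from a script. Its argument "series" is a list of rows, each a list of 3 entries, a list of its own where there are three numbers: the opening, from 0 (shut) to 1 (fully open), then the shift along the tool's x, y, z each as a share of 0.05 m, from -1 to 1, then the turn, a rotation vector about the tool's x, y, z each as a share of 8 degrees, from -1 to 1. In form: [[grip, [dx, dy, dz], [ax, ay, az]], ...]. A call has 1 to 8 rows; each row shifts and turns the commanded pose from where the row before left it, along the tool's axes as they then stand; what a row does not reach is not made up. A row lasts 1/8 s, in which the tool goes at most 62.5 mm and 10.7 degrees, less where a joint would pass 70% of its speed; a pose out of reach is approached as far as the arm can. A call with a number of a shift or a turn outside -1 to 1 is refused whole. A call with a gripper value outside its range is refused whole. The fingers move at their own pace and stop on an object; "force" is the grip in N (left out, the last holds). Time passes only in rows, so rows that do not move let the fingers close. It gives the time, the measured TCP pose, the force, the opening and the grip force at its end, in the units of the state.
- ctrl.get_obs(): the state, without advancing time (a new reading comes with each control period).
- imaging.get_image(name): name is "scene" or "top" or "wrist"; returns a dict with "color" (400x640x3 uint8, blue, green, red), "fx", "fy", "cx", "cy" (pixels), "extrinsics" (4x4, takes a point from world to camera coordinates); the wrist camera has in their place "hand_eye" (4x4, takes a point from camera to tool coordinates, whose origin is the TCP and whose axes are the flange's). Camera axes: x right, y down, z forward; pixel columns grow to the right and rows downward; lengths in m; the calibration is good to about 2 mm. A picture is of the moment at which its call begins: read the wrist's pose just before it. There is no depth.
- ctrl.finish_job(): hands the job in; it is judged then, once.
The state is a dict: "t": time; "q": joint angles; "dq": joint speeds; "effort": joint torques, N m; "tool_pos": TCP position; "tool_rot": TCP orientation; "contact_force": force on the tool from outside, world axes, zero at the start; "wrist_torque": the same for the moment, N m; "opening": finger opening in m; "grip_force": force on a finger pad.
Only numpy, scipy, OpenCV 4.12 (cv2) and the standard library are available. Lean on these libraries where they do the work, as an engineer would, in place of code of your own. Each camera call takes 0.05 s, during which the arm holds its last target. There are 200 camera calls.

## Working session

There is one attempt and no reset: what is moved stays moved. The work goes in short steps, Python scripts to look and compute and a tool call to move; the robot and the scene stay as the last step left them, time stands still between calls to the robot, and variables do not carry over. Pictures are saved under pics/ and viewed, at most 14 in all, crops included, and the job is handed in when it is done.

Besides the shell and the picture viewer there is one more tool, called by a JSON object that holds its "op" and its "data", one argument or row to a line. play_rows: Moves the arm, as the interface text tells. Shift numbers are shares of 0.05 m and turn numbers shares of 8 degrees, none past 1 either way. Its arguments: {"type":"object","properties":{"series":{"type":"array"},"force":{"type":"number"}},"required":["series"]}

```bash
mkdir -p pics; ls; python3 - <<'E'
from station import ctrl, imaging
import cv2, numpy as np
o=ctrl.get_obs(); print(o)
for n in("top","scene"):
    im=imaging.get_image(n); cv2.imwrite(f"pics/{n}0.png",im["color"]); print(n,im["fx"],im["fy"],im["cx"],im["cy"],np.round(im["extrinsics"],4).tolist())
E
```

```text
pics
{'t': 0.0, 'q': array([-1.39996162e+00,  5.33926490e-02,  1.61428380e+00, -2.13703971e-05,
        1.47600816e+00, -1.18982100e-01]), 'dq': array([ 9.07276039e-04,  1.11479280e-04,  3.59357692e-05,  1.93829126e-03,
       -2.57902063e-04, -1.48430636e-03]), 'effort': array([-4.89111499e-04, -3.93678260e+01, -3.70176315e+01, -5.50955190e-05,
        7.07215571e-03, -7.84832423e-06]), 'tool_pos': array([ 0.17849938, -0.598262  ,  0.20364699]), 'tool_rot': array([-3.10659680e+00, -4.53352887e-01,  1.18509558e-04]), 'contact_force': array([0.05411636, 0.08984345, 0.141315  ]), 'wrist_torque': array([ 0.02194131, -0.00390233,  0.01637862]), 'grip_force': 0.0, 'opening': 0.0854818441551649}
top 390.35618368011774 390.35618368011774 310.78590522112455 197.20511945230453 [[0.0096, -1.0, 0.0028, -0.1468], [-0.9995, -0.0096, -0.0314, 0.514], [0.0315, -0.0025, -0.9995, 0.9052], [0.0, 0.0, 0.0, 1.0]]
scene 455.4981621591195 455.4981621591195 318.07575812516535 200.55566152518566 [[-0.8599, -0.5104, 0.0115, 0.4006], [-0.3782, 0.6218, -0.6858, 0.3188], [0.3429, -0.594, -0.7277, 0.8807], [0.0, 0.0, 0.0, 1.0]]
```

View pics/top0.png

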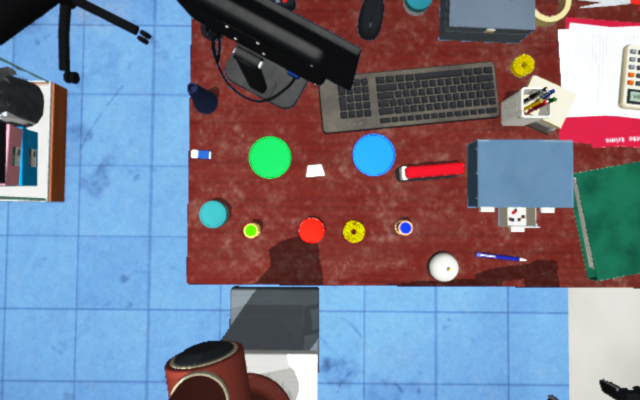

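View pics/scene0.png

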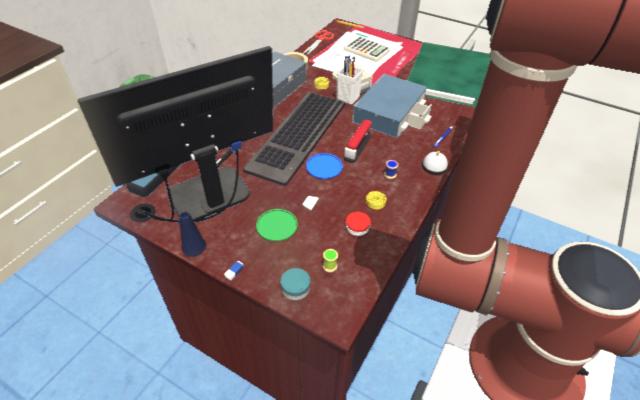

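Top view: tin at (213,213), green spool (252,230), pin box (312,230), measure (354,231), blue spool (404,228), green tray (270,157), blue tray (374,154). Chalk is at (316,171), stapler around (430,171) and eraser at (201,154); the scene view agrees.

```bash
cat > h.py <<'E'
from station import ctrl, imaging
import cv2, numpy as np
from scipy.spatial.transform import Rotation as R
HSV=dict(tin=((80,60,40),(100,255,255)),gspool=((30,120,80),(75,255,255)),box=((172,150,100),(4,255,255)),
 measure=((22,130,90),(32,255,255)),bspool=((112,120,80),(130,255,255)),gtray=((50,120,60),(75,255,255)),btray=((100,150,80),(112,255,255)),chalk=((0,0,190),(180,50,255)))
Z=dict(tin=.032,gspool=.044,box=.024,measure=.016,bspool=.040,gtray=.007,btray=.007,chalk=.008)
def mask(bgr,n):
    h=cv2.cvtColor(bgr,cv2.COLOR_BGR2HSV); lo,hi=HSV[n]
    if lo[0]<=hi[0]: return cv2.inRange(h,lo,hi)
    return cv2.inRange(h,lo,(180,)+hi[1:])|cv2.inRange(h,(0,)+lo[1:],hi)
def cam(im,obs=None):
    "camera-to-world"
    if "extrinsics" in im: return np.linalg.inv(im["extrinsics"])
    T=np.eye(4);T[:3,:3]=R.from_rotvec(obs["tool_rot"]).as_matrix();T[:3,3]=obs["tool_pos"]
    return T@im["hand_eye"]
def ray(im,C,uv,z):
    d=C[:3,:3]@np.array([(uv[0]-im["cx"])/im["fx"],(uv[1]-im["cy"])/im["fy"],1])
    return C[:3,3]+d*(z-C[2,3])/d[2]
def find(im,C,n,z=None,roi=None):
    "fit of the blob's outline, largest or within roi (u,v,r): world centre, diameter"
    z=Z[n] if z is None else z
    m=mask(im["color"],n)
    if roi: k=np.zeros_like(m);cv2.circle(k,roi[:2],roi[2],255,-1);m&=k
    cs=cv2.findContours(cv2.morphologyEx(m,cv2.MORPH_CLOSE,np.ones((3,3))),cv2.RETR_EXTERNAL,cv2.CHAIN_APPROX_NONE)[0]
    if not cs: return None
    c=cv2.convexHull(max(cs,key=cv2.contourArea))
    w=np.array([ray(im,C,p,z)[:2] for p in c[:,0,:].astype(float)]).astype(np.float32)*1000
    (x,y),(a,b),_=cv2.fitEllipse(w) if len(w)>=5 else cv2.minAreaRect(w)
    return np.round([x,y,a,b],1), np.round(c[:,0].mean(0))
E
python3 - <<'E'
from h import *
im=imaging.get_image("top");C=cam(im)
for n,r in dict(tin=(213,213,25),gspool=(252,230,16),box=(312,230,22),measure=(354,231,20),bspool=(404,228,16),gtray=(270,157,35),btray=(374,154,35),chalk=(316,171,15)).items(): print(n,find(im,C,n,roi=r))
im=imaging.get_image("scene");C=cam(im)
for n,r in dict(tin=(295,280,25),gspool=(330,258,16),box=(357,222,22),measure=(376,200,20),bspool=(391,168,16),gtray=(277,224,40),btray=(324,166,40)).items(): print(n,find(im,C,n,roi=r))
im=imaging.get_image("wrist");print(im["hand_eye"].round(4).tolist(),im["fx"])
E
```

```text
tin (array([474.6,  80.5,  62.7,  65. ]), array([214., 213.]))
gspool (array([438.9,  -7.2,  28.1,  29.3]), array([250., 230.]))
box (array([ 440.1, -145.7,   99.3,  100.3]), array([316., 226.]))
measure (array([ 437.6, -241.5,   50.3,   51.6]), array([353., 231.]))
bspool (array([ 448.2, -355.3,   22.4,   24.4]), array([405., 227.]))
gtray (array([609. , -44.2, 100.1, 100.4]), array([271., 157.]))
btray (array([ 617.5, -287.9,   98.5,   99. ]), array([374., 155.]))
chalk (array([ 577.9, -150.1,   33.3,   48.1]), array([316., 170.]))
tin (array([472.6,  85.3,  60.9,  67.7]), array([296., 281.]))
gspool (array([434. ,   4.4,  28.2,  55.6]), array([330., 260.]))
box (array([ 438.7, -142. ,   62. ,   64.7]), array([358., 220.]))
measure (array([ 435.3, -234.5,   50.8,   62.3]), array([377., 199.]))
bspool (array([ 443.5, -339.3,   27. ,   60.5]), array([391., 168.]))
gtray (array([609.2, -42.3,  96. ,  99.4]), array([277., 223.]))
btray (array([ 617.2, -285.8,   97.3,  101.6]), array([323., 166.]))
[[-0.0001, -0.9468, -0.3218, 0.0829], [1.0, -0.0001, 0.0002, -0.0009], [-0.0003, -0.3218, 0.9468, -0.1691], [0.0, 0.0, 0.0, 1.0]] 335.9595739997867
```

{"op": "play_rows", "data": {
  "series": [
    [1,[0,0,0],[0,0,1]],
    [1,[0,0,0],[0,0,1]],
    [1,[0,0,0],[0,0,0.07]],
    [1,[0.52,-0.91,0.16],[0,0,0]],
    [1,[0.52,-0.91,0.16],[0,0,0]],
    [1,[0.52,-0.91,0.16],[0,0,0]],
    [1,[0.52,-0.91,0.16],[0,0,0]],
    [1,[0.52,-0.91,0.16],[0,0,0]]
  ],
  "force": 30
}}

```text
t: 1.25
tool_pos: [0.309, -0.3698, 0.1647]
tool_rot: [3.141, 0.004, 0.001]
contact_force: [-0.0, -0.4, 0.6]
opening: 0.0853
grip_force: 0.0
```

{"op": "play_rows", "data": {
  "series": [
    [1,[0.52,-0.91,0.16],[0,0,0]],
    [1,[0.52,-0.91,0.16],[0,0,0]],
    [1,[0.52,-0.91,0.16],[0,0,0]],
    [1,[0.52,-0.91,0.16],[0,0,0]],
    [1,[0.52,-0.91,0.16],[0,0,0]],
    [1,[0,0,0],[0,0,0]]
  ]
}}

```text
t: 2.0
tool_pos: [0.4387, -0.1408, 0.1241]
tool_rot: [-3.141, -0.013, 0.002]
contact_force: [-0.0, 0.2, -0.6]
opening: 0.0852
grip_force: 0.0
```

```bash
cat >> h.py <<'E'
def look(n,z=None,save=None,roi=None):
    o=ctrl.get_obs(); im=imaging.get_image("wrist"); C=cam(im,o)
    if save: cv2.imwrite(f"pics/{save}.png",im["color"])
    f=find(im,C,n,z,roi); p=o["tool_pos"]*1000
    print("tcp",p.round(1),"t",round(o["t"],2),n,f)
    if f:
        Rm=R.from_rotvec(o["tool_rot"]).as_matrix()
        d=Rm.T@np.r_[f[0][:2]-p[:2],0]; print("need shift (shares)",(d/50).round(3))
    return im,C,o
E
sed -i 's/box=((172,150,100)/box=((175,190,140)/' h.py
python3 - <<'E'
from h import *
im,C,o=look("box",save="w1")
p=o["tool_pos"];T=np.linalg.inv(C)
for q in ([*p],[p[0],p[1],0.024]):
    c=T@np.r_[q,1];print(c[0]/c[2]*im["fx"]+im["cx"],c[1]/c[2]*im["fy"]+im["cy"])
E
```

```text
tcp [ 438.7 -140.8  124.1] t 2.0 box (array([ 439.1, -142.6,   57.1,   57.7]), array([318., 188.]))
need shift (shares) [ 0.007  0.036 -0.   ]
316.35574555953855 243.56350599325378
315.95780755052385 190.50565557096587
```

View pics/w1.png

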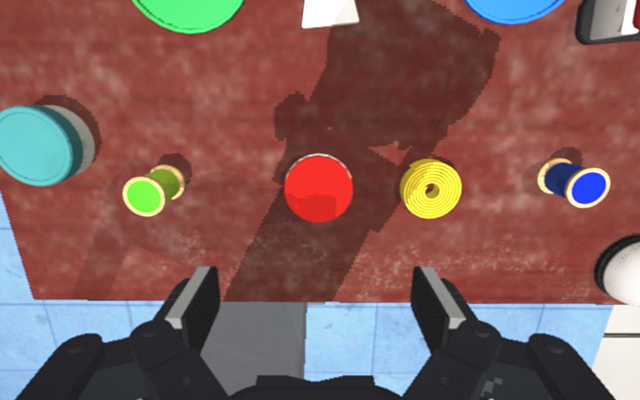

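Box at pixel (318,188), fitted 57 mm across, so the measurement holds. Descending and gripping.

{"op": "play_rows", "data": {
  "series": [
    [1,[0,0.036,0.8],[0,0,0]],
    [1,[0,0,0.8],[0,0,0]],
    [1,[0,0,0.5],[0,0,0]],
    [1,[0,0,0.26],[0,0,0]],
    [1,[0,0,0],[0,0,0]],
    [0.4,[0,0,0],[0,0,0]],
    [0.4,[0,0,0],[0,0,0]],
    [0.4,[0,0,0],[0,0,0]]
  ]
}}

```text
t: 3.05
tool_pos: [0.4389, -0.1458, 0.0077]
tool_rot: [3.141, 0.002, 0.002]
contact_force: [-0.7, -0.4, -0.3]
opening: 0.0343
grip_force: 0.0
```

{"op": "play_rows", "data": {
  "series": [
    [0.4,[0,0,0],[0,0,0]],
    [0.4,[0,0,0],[0,0,0]],
    [0.4,[0,0,0],[0,0,0]]
  ]
}}

```text
t: 3.42
tool_pos: [0.4382, -0.1454, 0.0069]
tool_rot: [-3.142, -0.001, 0.0]
contact_force: [-0.6, -0.5, -0.1]
opening: 0.0338
grip_force: 0.0
```

Fingers closed past the box with no grip, so I'm looking again.

```bash
python3 - <<'E'
from h import *
look("box",save="w2"); im=imaging.get_image("scene");cv2.imwrite("pics/s2.png",cv2.resize(im["color"][100:300,230:490],None,fx=3,fy=3))
E
```

```text
tcp [ 438.2 -145.4    6.9] t 3.42 box (array([ 440. , -142.4,   56.7,   58.8]), array([304., 252.]))
need shift (shares) [ 0.036 -0.061 -0.   ]
```

View pics/w2.png

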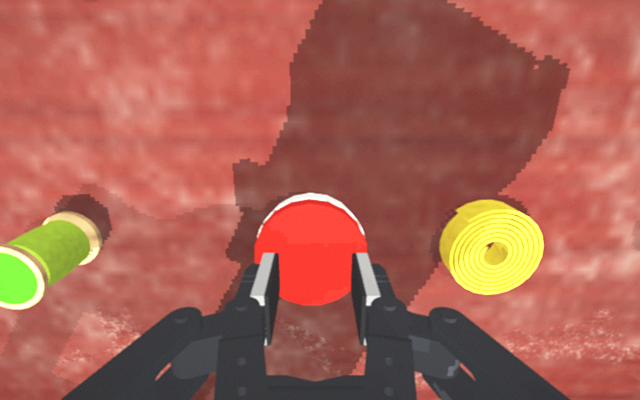

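View pics/s2.png

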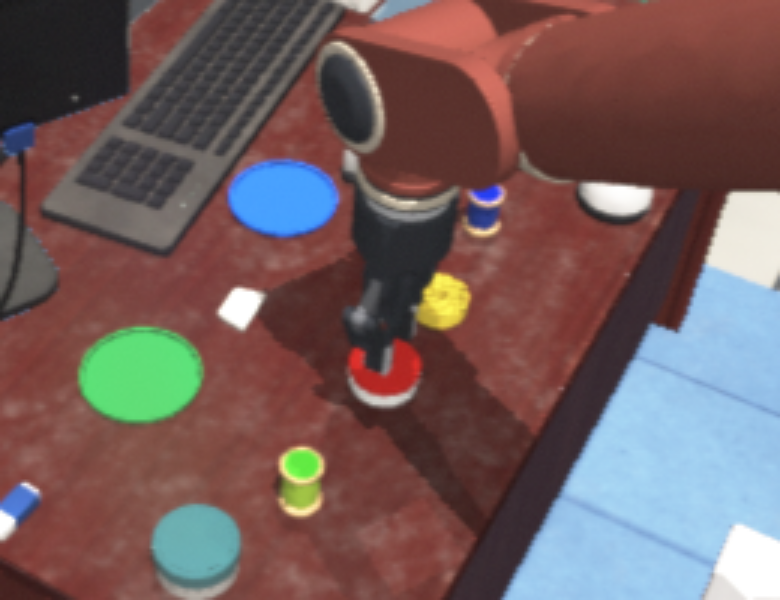

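The fingers stand above the lid. Measured from the known gap in the wrist view, the tips sit about 27 mm further back than the stated TCP. I'll open, go lower in cautious steps and watch the force.

{"op": "play_rows", "data": {
  "series": [
    [1,[0.03,-0.058,0],[0,0,0]],
    [1,[0,0,0],[0,0,0]],
    [1,[0,0,0],[0,0,0]],
    [1,[0,0,0.2],[0,0,0]],
    [1,[0,0,0.2],[0,0,0]],
    [1,[0,0,0.1],[0,0,0]],
    [1,[0,0,0],[0,0,0]]
  ]
}}

```text
t: 4.4
tool_pos: [0.4391, -0.1423, -0.019]
tool_rot: [-3.141, -0.001, 0.002]
contact_force: [0.5, -0.2, -0.2]
opening: 0.0853
grip_force: 0.0
```

{"op": "play_rows", "data": {
  "series": [
    [1,[0,0,0.1],[0,0,0]],
    [1,[0,0,0],[0,0,0]]
  ]
}}

```text
t: 4.65
tool_pos: [0.4395, -0.1425, -0.0234]
tool_rot: [-3.141, -0.001, 0.001]
contact_force: [-0.2, -0.0, 0.3]
opening: 0.0854
grip_force: 0.0
```

{"op": "play_rows", "data": {
  "series": [
    [1,[0,0,0.1],[0,0,0]],
    [0.75,[0,0,0],[0,0,0]],
    [0.6,[0,0,0],[0,0,0]],
    [0.6,[0,0,0],[0,0,0]],
    [0.6,[0,0,0],[0,0,0]]
  ],
  "force": 25
}}

```text
t: 5.28
tool_pos: [0.44, -0.1427, -0.0279]
tool_rot: [3.141, 0.001, 0.001]
contact_force: [0.4, -0.7, 1.8]
opening: 0.057
grip_force: 26.7
```

{"op": "play_rows", "data": {
  "series": [
    [0.6,[0,0,-0.6],[0,0,0]],
    [0.6,[0,0,-0.6],[0,0,0]],
    [0.6,[0.67,-0.4,0],[0,0,0]],
    [0.6,[0.67,-0.4,0],[0,0,0]],
    [0.6,[0.67,-0.4,0],[0,0,0]],
    [0.6,[0.67,-0.4,0],[0,0,0]],
    [0.6,[0.67,-0.4,0],[0,0,0]],
    [0.6,[0,0,0],[0,0,0]]
  ]
}}

```text
t: 6.28
tool_pos: [0.6087, -0.0414, 0.0319]
tool_rot: [-3.142, -0.005, -0.001]
contact_force: [-0.4, -0.2, 0.0]
opening: 0.057
grip_force: 27.0
```

```bash
python3 - <<'E'
from h import *
im,C,o=look("gtray",save="w3"); print(o["opening"],o["grip_force"]); print(find(im,C,"box",z=o["tool_pos"][2]+.0279+.024))
E
```

```text
tcp [608.7 -41.4  31.9] t 6.28 gtray (array([610.3, -42.8,  97.1,  99.6]), array([321., 196.]))
need shift (shares) [0.031 0.029 0.   ]
0.0569980915454367 27.02272117137909
(array([609.6, -40.6,  56.8,  59.9]), array([316., 297.]))
```

View pics/w3.png

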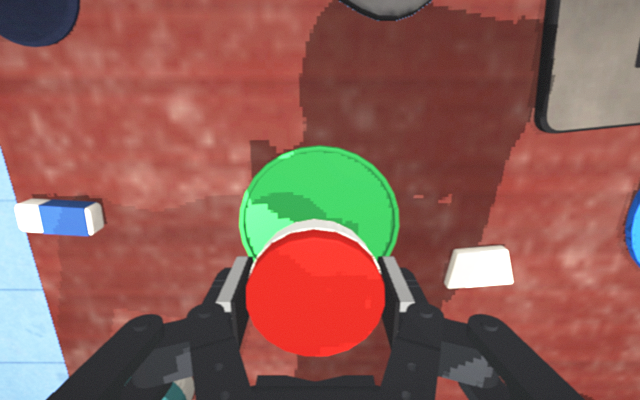

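{"op": "play_rows", "data": {
  "series": [
    [0.6,[0.015,0.044,0.6],[0,0,0]],
    [0.6,[0,0,0.4],[0,0,0]],
    [0.6,[0,0,0.1],[0,0,0]],
    [0.6,[0,0,0],[0,0,0]],
    [0.8,[0,0,0],[0,0,0]],
    [0.95,[0,0,0],[0,0,0]],
    [0.95,[0,0,0],[0,0,0]]
  ]
}}

```text
t: 7.2
tool_pos: [0.608, -0.0448, -0.0229]
tool_rot: [3.141, 0.001, 0.001]
contact_force: [-0.1, -1.1, -0.5]
opening: 0.0813
grip_force: 0.0
```

{"op": "play_rows", "data": {
  "series": [
    [0.95,[0,0,-0.5],[0,0,0]],
    [0.95,[0,0,-0.6],[0,0,0]],
    [0.95,[0,0,-0.5],[0,0,0]],
    [0.95,[-0.86,-0.18,0],[0,0,0]],
    [0.8,[-0.86,-0.18,0],[0,0,0]],
    [0.65,[-0.86,-0.18,0],[0,0,0]],
    [0.65,[-0.86,-0.18,0],[0,0,0]],
    [0.65,[0,0,0],[0,0,0]]
  ]
}}

```text
t: 8.2
tool_pos: [0.433, -0.008, 0.0557]
tool_rot: [-3.141, -0.002, 0.003]
contact_force: [0.3, -0.5, 0.1]
opening: 0.0556
grip_force: 0.0
```

```bash
python3 - <<'E'
from h import *
im,C,o=look("gspool",save="w4"); print(o["opening"])
im=imaging.get_image("top");C=cam(im); print(find(im,C,"box",.028,(270,157,30)))
E
```

```text
tcp [433.   -8.   55.7] t 8.2 gspool (array([439. ,  -6. ,  26.8,  27.1]), array([313., 224.]))
need shift (shares) [ 0.121 -0.04  -0.   ]
0.055552104113980615
(array([605.9, -46.6,  52.4,  53.1]), array([268., 157.]))
```

View pics/w4.png

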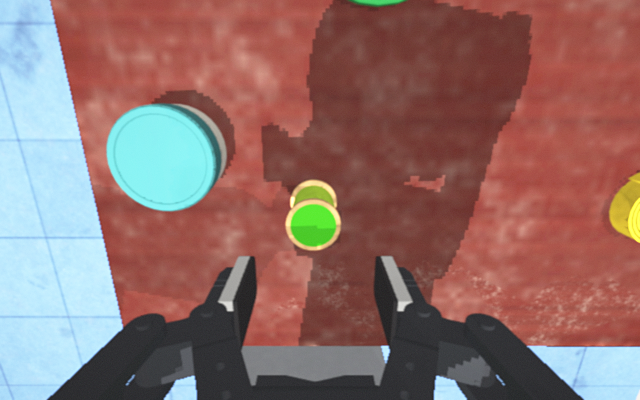

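Green label at (313,224), putting the spool at (439,-6) mm; tin clear to the left at (165,157). Box is on the green tray about 4 mm off centre, within tolerance.

{"op": "play_rows", "data": {
  "series": [
    [0.65,[0.12,-0.04,0],[0,0,0]],
    [0.65,[0,0,0.5],[0,0,0]],
    [0.65,[0,0,0.5],[0,0,0]],
    [0.65,[0,0,0.48],[0,0,0]],
    [0.65,[0,0,0],[0,0,0]],
    [0.3,[0,0,0],[0,0,0]],
    [0.3,[0,0,0],[0,0,0]],
    [0.3,[0,0,0],[0,0,0]]
  ]
}}

```text
t: 9.3
tool_pos: [0.4433, -0.007, -0.0158]
tool_rot: [3.141, 0.001, 0.005]
contact_force: [-0.0, -0.0, 2.1]
opening: 0.031
grip_force: 24.8
```

{"op": "play_rows", "data": {
  "series": [
    [0.3,[0,0,-0.7],[0,0,0]],
    [0.3,[0,0,-0.7],[0,0,0]],
    [0.3,[0.67,0.15,0],[0,0,0]],
    [0.3,[0.67,0.16,0],[0,0,0]],
    [0.3,[0.67,0.15,0],[0,0,0]],
    [0.3,[0.67,0.16,0],[0,0,0]],
    [0.3,[0.67,0.15,0],[0,0,0]],
    [0.3,[0,0,0],[0,0,0]]
  ]
}}

```text
t: 10.3
tool_pos: [0.6112, -0.0458, 0.0535]
tool_rot: [3.141, 0.001, 0.002]
contact_force: [0.8, 0.3, -0.0]
opening: 0.0313
grip_force: 24.9
```

```bash
python3 - <<'E'
from h import *
im,C,o=look("box",z=.028); print(o["opening"],o["grip_force"]); z=o["tool_pos"][2]+.0158+.044;print(z)
m=dict(HSV);HSV["gspool"]=((30,120,80),(58,255,255)); print(find(im,C,"gspool",z=z,roi=(316,290,60)), find(im,C,"gtray"))
cv2.imwrite("pics/w5.png",im["color"])
E
```

```text
tcp [611.2 -45.8  53.5] t 10.3 box (array([609.4, -45.7,  51.4,  56.5]), array([319., 214.]))
need shift (shares) [-0.036 -0.002 -0.   ]
0.03126029300493103 24.933600425720215
0.11326629278747967
(array([606.5, -44.9,  26.9,  27.3]), array([314., 319.])) (array([609.1, -42.8,  99.5, 100. ]), array([310., 192.]))
```

View pics/w5.png

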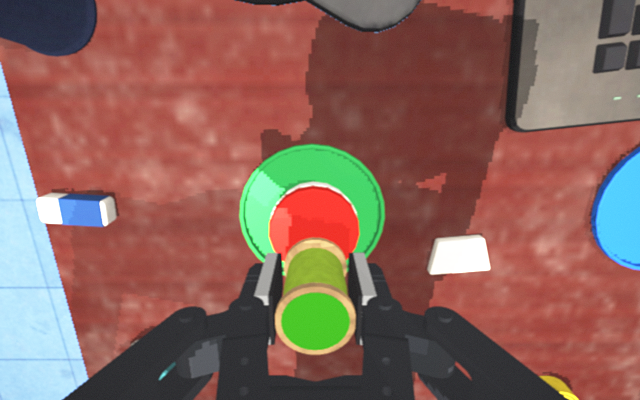

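Spool label at (314,319) is over the red lid at (316,225): aligned to about 1 mm. Lowering and releasing, then on to the tin.

{"op": "play_rows", "data": {
  "series": [
    [0.3,[0.015,0.015,0.4],[0,0,0]],
    [0.3,[0,0,0.3],[0,0,0]],
    [0.3,[0,0,0.11],[0,0,0]],
    [0.3,[0,0,0],[0,0,0]],
    [0.4,[0,0,0],[0,0,0]],
    [0.6,[0,0,0],[0,0,0]],
    [0.65,[0,0,0],[0,0,0]]
  ]
}}

```text
t: 11.22
tool_pos: [0.61, -0.0459, 0.0121]
tool_rot: [-3.142, -0.001, 0.0]
contact_force: [-0.2, 0.3, -0.8]
opening: 0.0555
grip_force: 0.0
```

{"op": "play_rows", "data": {
  "series": [
    [0.65,[0,0,-0.6],[0,0,0]],
    [0.65,[0,0,-0.8],[0,0,0]],
    [1,[-0.68,-0.62,0],[0,0,0]],
    [1,[-0.68,-0.62,0],[0,0,0]],
    [1,[-0.68,-0.62,0],[0,0,0]],
    [1,[-0.68,-0.62,0],[0,0,0]],
    [1,[0,0,0],[0,0,0]]
  ]
}}

```text
t: 12.1
tool_pos: [0.472, 0.0794, 0.0817]
tool_rot: [-3.141, -0.006, 0.001]
contact_force: [0.3, -0.1, -0.3]
opening: 0.085
grip_force: 0.0
```

```bash
python3 - <<'E'
from h import *
im,C,o=look("tin"); print(o["opening"])
im=imaging.get_image("top");C=cam(im); print(find(im,C,"gspool",.072,(268,157,12)),find(im,C,"box",.028,(270,157,30)))
im=imaging.get_image("scene");cv2.imwrite("pics/s6.png",cv2.resize(im["color"][150:320,200:420],None,fx=3,fy=3))
E
```

```text
tcp [472.   79.4  81.7] t 12.1 tin (array([509.6, 160.3,  44.1, 195.9]), array([188., 132.]))
need shift (shares) [ 0.759 -1.614 -0.   ]
0.0850197086134952
(array([604.1, -46.1,  27.5,  28.4]), array([267., 155.])) (array([605.4, -46.2,  53.2,  53.8]), array([270., 159.]))
```

View pics/s6.png

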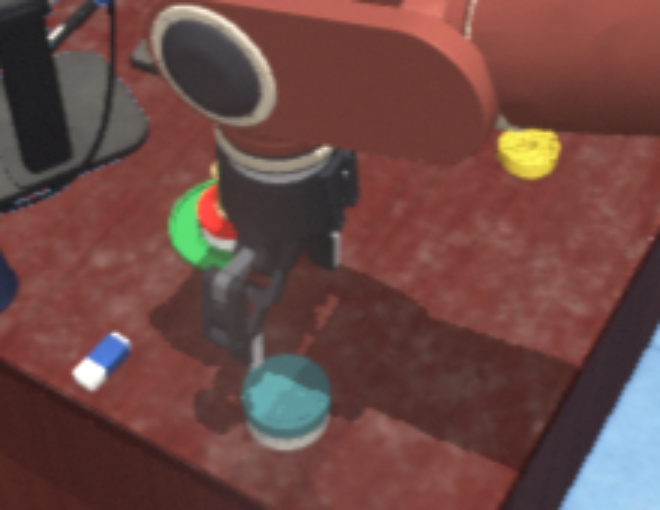

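Green kit stands, spool and box agreeing to about 1.5 mm in the top view. The tin mask merged with the blue floor, so I'll limit it to a region.

```bash
python3 - <<'E'
from h import *
im,C,o=look("tin",roi=(316,205,75))
E
```

```text
tcp [474.8  77.6  82.8] t 12.25 tin (array([475.9,  82.7,  61.9,  64.9]), array([310., 207.]))
need shift (shares) [ 0.022 -0.101  0.   ]
```

{"op": "play_rows", "data": {
  "series": [
    [1,[0.02,-0.1,0.5],[0,0,0]],
    [1,[0,0,0.8],[0,0,0]],
    [1,[0,0,0.6],[0,0,0]],
    [1,[0,0,0.28],[0,0,0]],
    [1,[0,0,0],[0,0,0]],
    [0.85,[0,0,0],[0,0,0]],
    [0.65,[0,0,0],[0,0,0]],
    [0.65,[0,0,0],[0,0,0]]
  ],
  "force": 30
}}

```text
t: 13.3
tool_pos: [0.4768, 0.0829, -0.0246]
tool_rot: [3.141, 0.001, 0.005]
contact_force: [-0.5, -0.4, 6.0]
opening: 0.0608
grip_force: 32.8
```

{"op": "play_rows", "data": {
  "series": [
    [0.65,[0,0,0],[0,0,0]],
    [0.65,[0,0,0],[0,0,0]]
  ]
}}

```text
t: 13.55
tool_pos: [0.4768, 0.0829, -0.0246]
tool_rot: [3.141, 0.001, 0.005]
contact_force: [-0.3, -1.0, 6.1]
opening: 0.061
grip_force: 32.8
```

Opening 61 mm with 6 N upward means the pads took the narrower lower part, beneath the lid. I'll open, rise 8 mm and grip the lid itself.

{"op": "play_rows", "data": {
  "series": [
    [0.85,[0,0,0],[0,0,0]],
    [1,[0,0,0],[0,0,0]],
    [1,[0,0,-0.16],[0,0,0]],
    [1,[0,0,0],[0,0,0]],
    [0.8,[0,0,0],[0,0,0]],
    [0.65,[0,0,0],[0,0,0]],
    [0.65,[0,0,0],[0,0,0]],
    [0.65,[0,0,0],[0,0,0]]
  ]
}}

```text
t: 14.55
tool_pos: [0.4753, 0.0829, -0.0181]
tool_rot: [3.142, 0.001, 0.0]
contact_force: [-2.3, -0.1, 5.7]
opening: 0.0612
grip_force: 33.0
```

```bash
python3 - <<'E'
from h import *
im,C,o=look("tin",roi=(316,250,90),save="w7"); print(o["contact_force"],o["wrist_torque"],o["opening"])
E
```

```text
tcp [475.3  82.9 -18.1] t 14.55 tin (array([482. ,  83.7,  57.7,  61.4]), array([318., 277.]))
need shift (shares) [ 0.134 -0.015  0.   ]
[-2.29229669 -0.13285349  5.74100276] [-0.01628126  0.30375676 -0.00355096] 0.06117180024519204
```

View pics/w7.png

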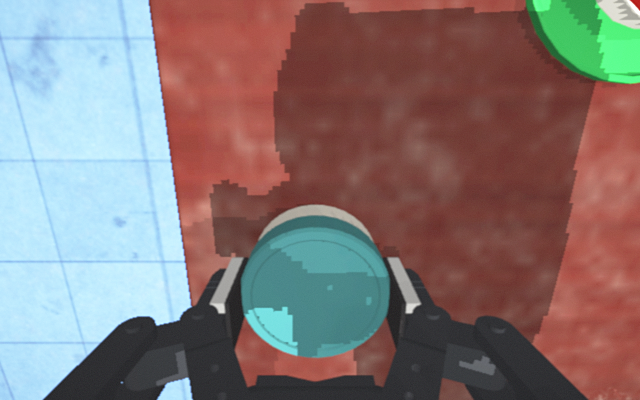

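Lid edges touch both pads (pixels 243 and 390), nothing looks hooked or tilted. I'll lift a little and check.

{"op": "play_rows", "data": {
  "series": [
    [0.65,[0,0,-0.4],[0,0,0]],
    [0.65,[0,0,-0.8],[0,0,0]],
    [0.65,[0,0,-0.8],[0,0,0]],
    [0.65,[0,0,0],[0,0,0]]
  ]
}}

```text
t: 15.1
tool_pos: [0.4778, 0.083, 0.0848]
tool_rot: [-3.141, -0.001, -0.011]
contact_force: [-0.3, -0.4, -0.4]
opening: 0.0609
grip_force: 33.2
```

```bash
python3 - <<'E'
from h import *
im=imaging.get_image("scene");cv2.imwrite("pics/s8.png",cv2.resize(im["color"][150:320,200:420],None,fx=3,fy=3))
E
```

```text
(no output)
```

View pics/s8.png

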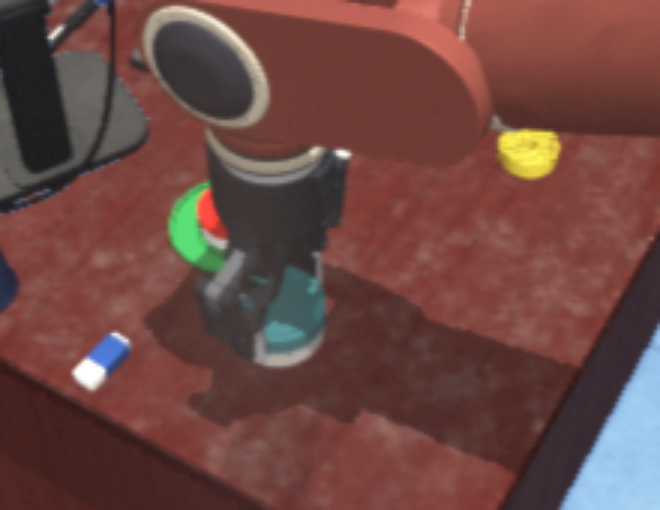

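Tin is lifted level, the pad reaching down its side at (260,345). Carrying it to the blue tray.

{"op": "play_rows", "data": {
  "series": [
    [0.65,[0.35,0.92,0],[0,0,0]],
    [0.65,[0.35,0.92,0],[0,0,0]],
    [0.65,[0.35,0.92,0],[0,0,0]],
    [0.65,[0.35,0.92,0],[0,0,0]],
    [0.65,[0.35,0.92,0],[0,0,0]],
    [0.65,[0.35,0.92,0],[0,0,0]],
    [0.65,[0.35,0.92,0],[0,0,0]],
    [0.65,[0.35,0.92,0],[0,0,0]]
  ]
}}

```text
t: 16.15
tool_pos: [0.6142, -0.2856, 0.0778]
tool_rot: [-3.139, -0.001, 0.006]
contact_force: [0.2, 0.2, -0.3]
opening: 0.0604
grip_force: 33.2
```

{"op": "play_rows", "data": {
  "series": [
    [0.65,[0,0,0.5],[0,0,0]],
    [0.65,[0,0,0.5],[0,0,0]],
    [0.65,[0,0,0],[0,0,0]]
  ]
}}

```text
t: 16.52
tool_pos: [0.6116, -0.2829, 0.0253]
tool_rot: [-3.136, -0.001, 0.014]
contact_force: [-0.6, 0.9, -1.3]
opening: 0.0603
grip_force: 33.3
```

```bash
python3 - <<'E'
from h import *
im,C,o=look("btray",roi=(316,200,110),save="w9"); z=o["tool_pos"][2]+.018+.032;print(o["opening"],z)
print(find(im,C,"tin",z,(316,290,90)))
E
```

```text
tcp [ 611.6 -282.9   25.3] t 16.52 btray (array([ 619.3, -287. ,   95.9,   99.3]), array([322., 189.]))
need shift (shares) [ 0.153  0.082 -0.002]
0.06033405035007466 0.07534909121598296
(array([ 614.3, -282.3,   62.1,   67.6]), array([317., 286.]))
```

View pics/w9.png

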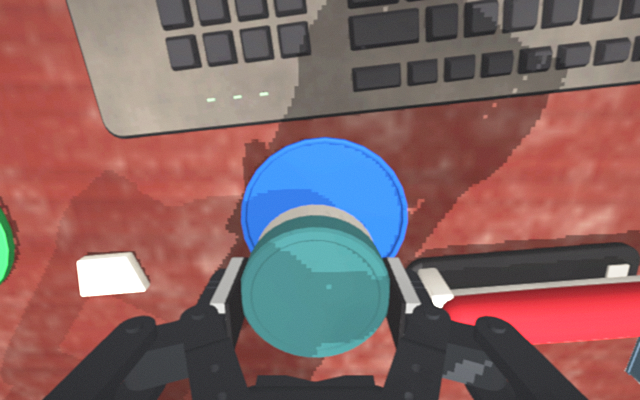

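Tin hangs level at (317,286) above the tray at (324,205). The stapler's end at (435,285) is close to the right finger, so I'm checking that clearance.

```bash
python3 - <<'E'
from h import *
im=imaging.get_image("top");C=cam(im)
h=cv2.cvtColor(im["color"],cv2.COLOR_BGR2HSV)[155:190,385:470]
o=ctrl.get_obs(); print(o["tool_pos"],o["tool_rot"])
for uv in ((397,172),(397,166),(397,180),(402,164),(402,182)):
    print(uv,[ray(im,C,uv,z).round(4)[:2].tolist() for z in (.0,.054)])
cv2.imwrite("pics/t9.png",cv2.resize(im["color"][100:260,180:480],None,fx=2.6,fy=2.6))
E
```

```text
[ 0.61448114 -0.28428645  0.02985124] [-3.14019062e+00 -1.45697541e-03  3.61773803e-03]
(397, 172) [[0.5773, -0.3454], [0.572, -0.3334]]
(397, 166) [[0.5915, -0.3454], [0.5854, -0.3333]]
(397, 180) [[0.5583, -0.3455], [0.5541, -0.3334]]
(402, 164) [[0.5964, -0.3572], [0.59, -0.3445]]
(402, 182) [[0.5537, -0.3573], [0.5497, -0.3446]]
```

View pics/t9.png

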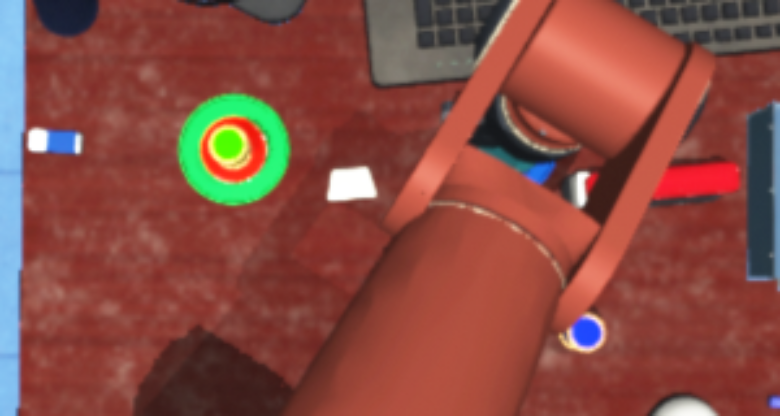

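Stapler's near end spans x 553–596 mm, y below -334 mm; the fingers at x 607–628 mm pass clear of it. Lowering the tin.

{"op": "play_rows", "data": {
  "series": [
    [0.65,[0.06,0.06,0.3],[0,0,0]],
    [0.65,[0,0,0.3],[0,0,0]],
    [0.65,[0,0,0.2],[0,0,0]],
    [0.65,[0,0,0],[0,0,0]],
    [0.65,[0,0,0.06],[0,0,0]],
    [0.65,[0,0,0],[0,0,0]]
  ]
}}

```text
t: 17.38
tool_pos: [0.6186, -0.288, -0.0113]
tool_rot: [3.141, 0.001, 0.001]
contact_force: [0.5, 0.7, -1.5]
opening: 0.0606
grip_force: 33.3
```

{"op": "play_rows", "data": {
  "series": [
    [0.65,[0,0,0.04],[0,0,0]],
    [0.65,[0,0,0.02],[0,0,0]],
    [0.65,[0,0,0],[0,0,0]]
  ]
}}

```text
t: 17.75
tool_pos: [0.6185, -0.288, -0.0141]
tool_rot: [3.141, 0.001, 0.0]
contact_force: [-1.2, 0.3, 1.3]
opening: 0.0609
grip_force: 33.5
```

{"op": "play_rows", "data": {
  "series": [
    [0.75,[0,0,0],[0,0,0]],
    [0.85,[0,0,0],[0,0,0]],
    [0.85,[0,0,0],[0,0,0]],
    [0.85,[0,0,-0.3],[0,0,0]],
    [0.85,[0,0,-0.6],[0,0,0]],
    [0.85,[0,0,-0.7],[0,0,0]]
  ]
}}

```text
t: 18.5
tool_pos: [0.6182, -0.2878, 0.0667]
tool_rot: [-3.141, -0.001, 0.0]
contact_force: [-0.2, -0.5, -0.7]
opening: 0.0724
grip_force: 0.0
```

{"op": "play_rows", "data": {
  "series": [
    [0.85,[-0.9,-0.24,0],[0,0,0]],
    [0.85,[-0.9,-0.24,0],[0,0,0]],
    [0.85,[-0.9,-0.24,0],[0,0,0]],
    [0.85,[-0.9,-0.24,0],[0,0,0]],
    [0.85,[0,0,0],[0,0,0]],
    [0.85,[0,0,0],[0,0,0]]
  ]
}}

```text
t: 19.25
tool_pos: [0.4393, -0.2408, 0.0669]
tool_rot: [3.14, 0.001, 0.004]
contact_force: [0.5, 0.5, -0.8]
opening: 0.0728
grip_force: 0.0
```

```bash
python3 - <<'E'
from h import *
look("measure",roi=(316,225,70))
im=imaging.get_image("top");C=cam(im); print(find(im,C,"tin",.036,(374,154,32)),find(im,C,"btray",roi=(374,154,35)))
print(find(im,C,"bspool",roi=(404,228,16)))
E
```

```text
tcp [ 439.3 -240.8   66.9] t 19.25 measure (array([ 438.8, -240.4,   48.6,   54. ]), array([314., 211.]))
need shift (shares) [-0.01  -0.008 -0.   ]
(array([ 612.5, -281.8,   81.7,   87. ]), array([376., 155.])) (array([ 617.5, -287.8,   98.1,   99.4]), array([373., 155.]))
(array([ 451.8, -358. ,   12.8,   26.6]), array([406., 226.]))
```

{"op": "play_rows", "data": {
  "series": [
    [0.85,[-0.01,-0.008,0.6],[0,0,0]],
    [0.85,[0,0,0.6],[0,0,0]],
    [0.85,[0,0,0.5],[0,0,0]],
    [0.85,[0,0,0.22],[0,0,0]],
    [0.85,[0,0,0],[0,0,0]],
    [0.7,[0,0,0],[0,0,0]],
    [0.5,[0,0,0],[0,0,0]],
    [0.5,[0,0,0],[0,0,0]]
  ],
  "force": 25
}}

```text
t: 20.35
tool_pos: [0.4391, -0.2406, -0.029]
tool_rot: [3.14, 0.001, 0.004]
contact_force: [0.5, -0.7, 4.4]
opening: 0.0506
grip_force: 26.5
```

{"op": "play_rows", "data": {
  "series": [
    [0.5,[0,0,-0.7],[0,0,0]],
    [0.5,[0,0,-0.7],[0,0,0]],
    [0.5,[0.9,0.24,0],[0,0,0]],
    [0.5,[0.9,0.24,0],[0,0,0]],
    [0.5,[0.9,0.24,0],[0,0,0]],
    [0.5,[0.9,0.24,0],[0,0,0]],
    [0.5,[0,0,0],[0,0,0]],
    [0.5,[0,0,0],[0,0,0]]
  ]
}}

```text
t: 21.35
tool_pos: [0.617, -0.2871, 0.0388]
tool_rot: [-3.141, -0.001, 0.002]
contact_force: [-1.2, -0.2, -0.1]
opening: 0.0509
grip_force: 26.4
```

```bash
python3 - <<'E'
from h import *
HSV["tin"]=((80,60,40),(97,255,255))
im,C,o=look("tin",z=.036,roi=(316,215,100),save="w10"); z=o["tool_pos"][2]+.029+.016;print(o["opening"],z)
print(find(im,C,"measure",z,(316,300,90)),find(im,C,"btray",roi=(316,200,120)))
E
```

```text
tcp [ 617.  -287.1   38.8] t 21.35 tin (array([ 619.1, -287.3,   60.9,   68.3]), array([314., 214.]))
need shift (shares) [ 0.042  0.004 -0.   ]
0.05091225268397066 0.08376356617528428
(array([ 618.3, -286.7,   48.7,   56.9]), array([319., 285.])) (array([ 617.4, -287.3,   99. ,  100.2]), array([313., 197.]))
```

View pics/w10.png

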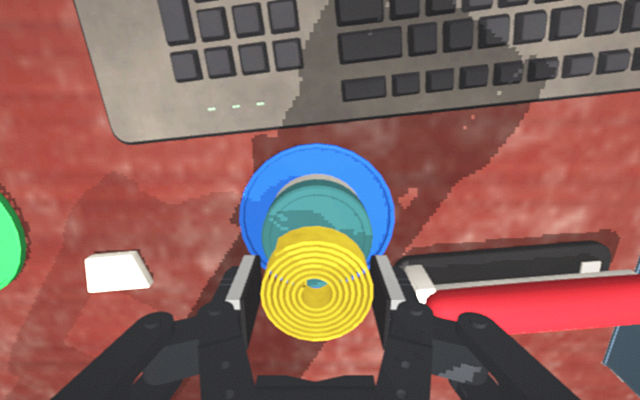

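Tin sits centred in the tray and the coil at (317,292) is within about 1 mm of it. Lowering onto the tin.

{"op": "play_rows", "data": {
  "series": [
    [0.5,[0,0,0.3],[0,0,0]],
    [0.5,[0,0,0.2],[0,0,0]],
    [0.5,[0,0,0.1],[0,0,0]],
    [0.5,[0,0,0],[0,0,0]],
    [0.5,[0,0,0],[0,0,0]]
  ]
}}

```text
t: 22.02
tool_pos: [0.6181, -0.2877, 0.0097]
tool_rot: [3.141, 0.001, 0.001]
contact_force: [0.3, 0.0, -0.3]
opening: 0.0509
grip_force: 26.4
```

{"op": "play_rows", "data": {
  "series": [
    [0.5,[0,0,0.04],[0,0,0]],
    [0.5,[0,0,0.01],[0,0,0]],
    [0.5,[0,0,0],[0,0,0]]
  ]
}}

```text
t: 22.4
tool_pos: [0.6182, -0.2877, 0.0075]
tool_rot: [3.141, 0.001, 0.001]
contact_force: [-0.5, 1.2, 3.1]
opening: 0.0507
grip_force: 26.7
```

{"op": "play_rows", "data": {
  "series": [
    [0.6,[0,0,0],[0,0,0]],
    [0.7,[0,0,0],[0,0,0]],
    [0.7,[0,0,0],[0,0,0]],
    [0.7,[0,0,-0.3],[0,0,0]],
    [0.7,[0,0,-0.6],[0,0,0]],
    [0.7,[0,0,-0.5],[0,0,0]]
  ]
}}

```text
t: 23.15
tool_pos: [0.6183, -0.2878, 0.0791]
tool_rot: [3.141, 0.001, 0.002]
contact_force: [-0.1, -0.6, 0.3]
opening: 0.0601
grip_force: 0.0
```

{"op": "play_rows", "data": {
  "series": [
    [0.65,[-0.86,0.34,0],[0,0,0]],
    [0.65,[-0.86,0.34,0],[0,0,0]],
    [0.65,[-0.86,0.34,0],[0,0,0]],
    [0.65,[-0.86,0.34,0],[0,0,0]],
    [0.65,[0,0,0.4],[0,0,0]],
    [0.65,[0,0,0],[0,0,0]],
    [0.65,[0,0,0],[0,0,0]]
  ]
}}

```text
t: 24.02
tool_pos: [0.4468, -0.3553, 0.0571]
tool_rot: [-3.141, -0.003, -0.0]
contact_force: [0.1, 0.1, -0.4]
opening: 0.0557
grip_force: 0.0
```

```bash
python3 - <<'E'
from h import *
look("bspool",roi=(316,230,70))
im=imaging.get_image("top");C=cam(im); print(find(im,C,"measure",.052,(374,154,32)))
E
```

```text
tcp [ 446.8 -355.3   57.1] t 24.02 bspool (array([ 447.7, -354.1,   26. ,   26.1]), array([314., 229.]))
need shift (shares) [ 0.017 -0.024  0.   ]
(array([ 615.7, -287.5,   46. ,   50.5]), array([377., 153.]))
```

{"op": "play_rows", "data": {
  "series": [
    [0.65,[0.02,-0.024,0.3],[0,0,0]],
    [0.65,[0,0,0.5],[0,0,0]],
    [0.65,[0,0,0.45],[0,0,0]],
    [0.65,[0,0,0.21],[0,0,0]],
    [0.65,[0,0,0],[0,0,0]],
    [0.3,[0,0,0],[0,0,0]],
    [0.3,[0,0,0],[0,0,0]],
    [0.3,[0,0,0],[0,0,0]]
  ]
}}

```text
t: 25.12
tool_pos: [0.4477, -0.3552, -0.0149]
tool_rot: [3.14, 0.001, 0.003]
contact_force: [-0.2, -0.2, 2.4]
opening: 0.031
grip_force: 24.9
```

{"op": "play_rows", "data": {
  "series": [
    [0.3,[0,0,-0.8],[0,0,0]],
    [0.3,[0,0,-0.9],[0,0,0]],
    [0.3,[0.85,-0.33,0],[0,0,0]],
    [0.3,[0.85,-0.33,0],[0,0,0]],
    [0.3,[0.85,-0.33,0],[0,0,0]],
    [0.3,[0.85,-0.33,0],[0,0,0]],
    [0.3,[0,0,0],[0,0,0]],
    [0.3,[0,0,0],[0,0,0]]
  ]
}}

```text
t: 26.12
tool_pos: [0.6162, -0.2883, 0.0685]
tool_rot: [-3.141, -0.001, 0.002]
contact_force: [0.4, -0.1, -1.0]
opening: 0.0311
grip_force: 25.0
```

```bash
python3 - <<'E'
from h import *
im,C,o=look("measure",z=.052,roi=(316,220,90),save="w11"); z=o["tool_pos"][2]+.016+.040;print(o["opening"],z)
print(find(im,C,"bspool",z,(316,310,70)),find(im,C,"btray",roi=(316,200,120)))
E
```

```text
tcp [ 616.2 -288.3   68.5] t 26.12 measure (array([ 617.1, -287.5,   47.5,   57.2]), array([312., 213.]))
need shift (shares) [ 0.017 -0.016 -0.   ]
0.03114068129243095 0.12454441717387302
(array([ 617.2, -287.5,   26.1,   26.3]), array([316., 302.])) (array([ 617.9, -287.4,   98.9,   99.1]), array([316., 194.]))
```

View pics/w11.png

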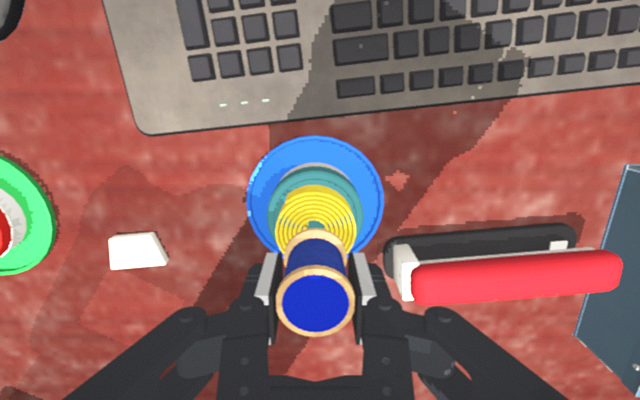

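The label at (316,302) is over the coil at (316,222), matched to within 1 mm. Lowering. By my count that was the fifteenth picture, one past the limit of 14, so I'll view no more.

{"op": "play_rows", "data": {
  "series": [
    [0.3,[0,0,0.3],[0,0,0]],
    [0.3,[0,0,0.2],[0,0,0]],
    [0.3,[0,0,0.1],[0,0,0]],
    [0.3,[0,0,0],[0,0,0]],
    [0.3,[0,0,0],[0,0,0]]
  ]
}}

```text
t: 26.8
tool_pos: [0.6168, -0.2884, 0.0388]
tool_rot: [-3.142, -0.001, -0.0]
contact_force: [0.3, 0.4, -0.9]
opening: 0.0312
grip_force: 25.0
```

{"op": "play_rows", "data": {
  "series": [
    [0.3,[0,0,0.04],[0,0,0]],
    [0.3,[0,0,0],[0,0,0]],
    [0.3,[0,0,0],[0,0,0]]
  ]
}}

```text
t: 27.18
tool_pos: [0.6172, -0.2885, 0.0376]
tool_rot: [3.141, 0.001, 0.001]
contact_force: [-1.4, 0.5, 4.7]
opening: 0.0314
grip_force: 25.2
```

Contact made. Releasing, lifting and backing off so the result can be checked.

{"op": "play_rows", "data": {
  "series": [
    [0.4,[0,0,0],[0,0,0]],
    [0.55,[0,0,0],[0,0,0]],
    [0.65,[0,0,0],[0,0,0]],
    [0.65,[0,0,-0.4],[0,0,0]],
    [0.65,[0,0,-0.8],[0,0,0]],
    [0.65,[0,0,-0.6],[0,0,0]],
    [0.65,[-0.6,-0.4,0],[0,0,0]],
    [0.65,[-0.8,-0.5,0],[0,0,0]]
  ]
}}

```text
t: 28.18
tool_pos: [0.5474, -0.2438, 0.1297]
tool_rot: [3.14, 0.001, 0.005]
contact_force: [0.7, -0.4, 0.6]
opening: 0.0557
grip_force: 0.0
```

{"op": "play_rows", "data": {
  "series": [
    [0.65,[-0.8,-0.5,0],[0,0,0]],
    [0.65,[-0.8,0,0],[0,0,0]],
    [0.65,[0,0,0],[0,0,0]],
    [0.65,[0,0,0],[0,0,0]]
  ]
}}

```text
t: 28.68
tool_pos: [0.4677, -0.219, 0.1285]
tool_rot: [3.14, 0.001, 0.004]
contact_force: [-0.6, -0.1, -0.1]
opening: 0.0554
grip_force: 0.0
```

```bash
python3 - <<'E'
from h import *
HSV["tin"]=((80,60,40),(97,255,255)); G=HSV["gspool"]=((30,120,80),(58,255,255))
im=imaging.get_image("top");C=cam(im)
for n,z,r in (("bspool",.092,(377,151,14)),("measure",.052,(375,153,30)),("tin",.036,(375,154,32)),("btray",None,(374,154,35)),("gspool",.072,(268,155,12)),("box",.028,(270,157,30)),("gtray",None,(270,157,35)),("chalk",None,(316,171,15))): print(n,find(im,C,n,z,r))
im=imaging.get_image("scene");C=cam(im)
for n,z,r in (("bspool",.092,None),("measure",.052,None),("gspool",.072,None),("box",.028,None)):
    T=im["extrinsics"]; p=np.r_[(.617,-.2875,z) if n in("bspool","measure") else (.606,-.046,z),1]; c=T@p; uv=(int(c[0]/c[2]*im["fx"]+im["cx"]),int(c[1]/c[2]*im["fy"]+im["cy"]))
    print("scene",n,uv,find(im,C,n,z,(*uv,25)))
E
```

```text
bspool (array([ 617.7, -288.7,   24. ,   24.7]), array([380., 148.]))
measure (array([ 611.5, -286.8,   39.7,   48. ]), array([375., 156.]))
tin (array([ 617.6, -285.7,   57. ,   61.6]), array([370., 154.]))
btray (array([ 617.7, -288. ,   98.4,   98.9]), array([374., 155.]))
gspool (array([604.2, -46.2,  27.4,  28.1]), array([268., 154.]))
box (array([606. , -46.3,  52.3,  53.7]), array([271., 158.]))
gtray (array([609. , -44.2, 100.1, 100.4]), array([271., 157.]))
chalk (array([ 577.9, -150.1,   33.3,   48.1]), array([316., 170.]))
scene bspool (324, 140) (array([ 618.2, -288.8,   22.6,   24.5]), array([325., 140.]))
scene measure (324, 152) (array([ 613.4, -281.5,   48. ,   67.9]), array([324., 156.]))
scene gspool (276, 205) (array([596. , -34.3,  30.2,  61. ]), array([277., 211.]))
scene box (277, 217) (array([591.1, -24. ,   9.3,  10. ]), array([277., 226.]))
```

Both stacks are centred, and both views put the blue spool's top at its proper height. The chalk hasn't moved.

```bash
python3 -c "
from station import ctrl
print(ctrl.finish_job())"
```

```text
the job is handed in; nothing more can be done
None
```

Both mending kits are stacked on their trays and handed in at about 29 s; by camera each piece was within about 5 mm of the one below and the chalk had not moved, but no verdict came back, the eraser and stapler were not re-measured, and I viewed 15 pictures against the limit of 14.

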